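Find the stamped parts crate and send it over the dispatch line

ROBOT

A 7-joint arm with a two-finger parallel gripper is mounted at the origin on the work surface. World frame = base frame: x ahead of the robot, y to its left, z up, the work surface at z = 0. Lengths are in mm, angles in rad, forces in N, time in s.
With the tool pointing down it reaches from about 400 to 850 mm from the base axis. Payload 4.4 kg.
Tool frame: the origin (TCP) lies at the very end of the fingers, on their centre line; the grasp point (between the pads) lies 19 mm behind it (r.grip_depth is the distance from the TCP to the grasp point, in mm); z points along the fingers, y is the line along which they close (so a half turn about z gives the same grasp; the last joint's range is limited). The gripper opens to 94 mm and grips with 3 to 60 N. Pads are 16 mm wide; open, the fingers measure 119 mm over their backs; the gripper's body (75 mm by 177 mm) begins 78 mm behind the grasp point.
Start: joints at [1.145, 0.628, 0.038, 1.517, -0.027, 0.996, -0.02], TCP at [228.886, -608.383, 205.478] pointing down, gripper open.
Joint ranges: [-3.06, 3.06], [-0.37, 2.12], [-1.25, 1.32], [0.18, 2.47], [-1.1, 4.24], [0.23, 1.98], [-2.94, 2.94]. Speed limits (rad/s): [2.57, 2.57, 3.14, 3.14, 3.14, 3.14, 3.14].

INTERFACE

Orientations are given as a unit quaternion [x, y, z, w].
In Python, from plant import r, camera, workorder gives the robot as it stands.
- The arm moves only by the tool jog_arm, never from a script. Its argument "series" is a list that holds one entry, the list of rows, each a list of 5 numbers: the opening, from -1 (shut) to 1 (fully open), then the shift along the tool's x, y, z scaled (see below), then the turn about the tool's z scaled (see below). In form: [[[gripper, tx, ty, tz, turn], ...]]. A call has 1 to 5 rows; each row is the pose to reach, as a shift and turn from the pose commanded when the call began, along the tool's axes at that moment, turning the shorter way round; what a row does not reach only later rows make up. The controller multiplies each number of a shift by 0.25 m and each number of a turn by 180 degrees. A row lasts 1/12 s, in which the tool goes at most 41.7 mm and 7.16 degrees, less where a joint would pass 70% of its speed; a pose out of reach is approached as far as the arm can. A call with a number of a shift or a turn outside -1 to 1 is refused whole. A call with a gripper value outside its range is refused whole. The fingers move at their own pace and stop on an object; "force" is the grip in N (left out, the last holds). Time passes only in rows, so rows that repeat a pose let the fingers close. It gives the time, the measured TCP pose, the force, the opening and the grip force at its end, in the units of the state.
- r.observe(): the state, without advancing time (a new reading comes with each control period).
- camera(name): name is "scene" or "top" or "wrist"; returns a dict with "color" (384x512x3 uint8, red, green, blue), "camera_matrix" (3x3 intrinsics, pixels), "rvec" (rotation vector, rad) and "tvec" (3), from world to camera coordinates, as OpenCV has them; the wrist camera has in their place "tool_from_camera" (4x4, takes a point from camera to tool coordinates, whose origin is the TCP and whose axes are the flange's). Camera axes: x right, y down, z forward; pixel columns grow to the right and rows downward; lengths in mm; the calibration is good to about 2 mm. A picture is of the moment at which its call begins: read the wrist's pose just before it. There is no depth.
- workorder.close_job(): hands the job in; it is judged then, once.
The state is a dict: "clock": time; "q": joint angles; "dq": joint speeds; "effort": joint torques, N m; "position": TCP position; "tool_rot": TCP orientation; "force": force on the tool from outside, world axes, zero at the start; "moment": the same for the moment, N m; "width": opening from 0.0 (shut) to 1.0 (fully open); "finger_force": force on a finger pad.
Only numpy, scipy, OpenCV 4.12 (cv2) and the standard library are available. Lean on these libraries where they do the work, as an engineer would, in place of code of your own. Each camera call takes 0.05 s, during which the arm holds its last target. There are 200 camera calls.

TASK

Using only the fingertips, without pinching or lifting a crate clear of the bench, tip up the left-hand parts crate (left as seen from the robot) past 65 degrees against the stop rail to see its underside and lower it gently back, then do the same with the right-hand one. Then push the crate that has the stamp underneath away from the rail until all of it is over the dispatch line, standing flat, and leave the other standing flat by the rail; let no crate fall over, and do not disturb the printer, spool and screwdriver.

Things in the scene. Friction and masses are not known exactly. Their poses are not given: they have to be found in the camera images.
- bin_a: blue open parts crate, 110 (x) by 120 (y) mm, 0.2-0.42 kg. Origin: centre of underside, z up. Back wall (+x, away from the robot, outer face 55 mm from origin) 85 mm high with a level lip along its top, 5 thick, jutting out 18 mm to +x; front wall (-x) 45 mm high with a blank card; walls 4 mm; sides slope down to the front. Starts upright, front 0-8 mm clear of the rail, about parallel.
- bin_b: the same kind of crate, same sizes, mass range and axes as bin_a. Which of the two stands left varies; they cannot be told apart from above. Both have thick heavy floors: tipped about the bottom front edge, a crate falls back flat if let go below about 70 degrees and goes over beyond about 76.
- stamp (a point): centre of the stamp, a white ring 78 mm across with a white cross, flat in the middle of one crate's underside (within 1 mm of that crate's origin); the other underside is bare. Seen only while the crate is tipped up, best from the side away from the robot.
- station: fixed aluminium stop rail across the bench between robot and crates, 460 mm long (y), 15 wide, 6 high. Origin: on the bench, middle of the rail's face away from the robot, where the crates' bottom front edges can rest; x level, away from the robot, square to the rail, to the dispatch line; y along the rail to the robot's left; z up. Crates start at y about +90 to +130 and -90 to -130 mm.
- line (a point): middle of the dispatch line, a flat white painted strip 10 mm wide (x), 520 mm long (y) on the bench, parallel to the rail and fixed with it, its middle 150 mm beyond the station's origin. Axes as the station's.
- printer: yellow and black label printer, 120 x 100 x 110 mm high, 0.9 kg, standing left of the crates. Origin: centre of its underside. A bystander.
- spool: empty grey plastic spool, 56 mm diameter, 42 mm high, standing right of the crates. Origin: centre of its underside. A bystander.
- screwdriver: screwdriver lying on the bench right of the crates, its length along its x. A bystander.
There are look-alikes about, which are no part of the job. What is shaped like the bin_a but orange is not meant. Leave any red look-alike of the bin_b alone.

How it is judged (in metres and radians):
On the way, in this order (a step that is already met when the one before it is completed fails the run):
1. the left-hand crate is tipped up past 54 degrees at the rail (((angle between bin_a's own z axis and vertical above 0.95 rad and y of bin_a in the frame of station above 0 m and x of bin_a in the frame of station below 0.13 m) or (angle between bin_b's own z axis and vertical above 0.95 rad and y of bin_b in the frame of station above 0 m and x of bin_b in the frame of station below 0.13 m))), for 0.2 s.
2. then the left-hand crate is flat again while the right-hand one is tipped up past 54 degrees at the rail ((((angle between bin_a's own z axis and vertical above 0.95 rad and y of bin_a in the frame of station below 0 m and x of bin_a in the frame of station below 0.13 m) and angle between bin_b's own z axis and vertical below 0.1 rad) or ((angle between bin_b's own z axis and vertical above 0.95 rad and y of bin_b in the frame of station below 0 m and x of bin_b in the frame of station below 0.13 m) and angle between bin_a's own z axis and vertical below 0.1 rad))), for 0.2 s.
At the end, for the whole second after the job is handed in: The stamped crate stands flat and at rest wholly beyond the dispatch line (its centre at least 203 mm beyond the rail's far face: up to 7 mm may still stand on the strip); the other stands flat and at rest between rail and line (its centre 30 to 90 mm beyond the rail's far face) (x of bin_a in the frame of station above 0.203 m and angle between each of bin_a, bin_b's own z axis and vertical below 0.08 rad and linear speed of each of bin_a, bin_b below 0.01 m/s and x of bin_b in the frame of station between 0.03 and 0.09 m); the robot touches nothing.
It fails at once if a crate is lifted clear of the bench ((height (world z) of bin_a above 0.085 m or (height (world z) of bin_a above 0.03 m and angle between bin_a's own z axis and vertical below 0.3 rad)) or (height (world z) of bin_b above 0.085 m or (height (world z) of bin_b above 0.03 m and angle between bin_b's own z axis and vertical below 0.3 rad))).
It fails at once if a crate falls over (leans past 80 degrees) (angle between any of bin_a, bin_b's own z axis and vertical above 1.4 rad).
It fails at once if a crate is dropped rather than lowered (turns faster than 6 rad/s) (angular speed of any of bin_a, bin_b above 6 rad/s).
It fails at once if the printer, spool or screwdriver is moved more than 25 mm (distance of any of printer, spool, screwdriver from where it was at the start of the episode above 0.025 m).
It also fails if it takes over 72 s, if anything falls off the work surface, if the arm or the gripper's body presses on something with over 40 N, if the wrist force passes 120 N, or if a joint passes its speed limit or range.

## Working session

There is one attempt and no reset: what is moved stays moved. The work goes in short steps, Python scripts to look and compute and a tool call to move; the robot and the scene stay as the last step left them, time stands still between calls to the robot, and variables do not carry over. Pictures are saved under pics/ and viewed, at most 10 in all, crops included, and the job is handed in when it is done.

Besides the shell and the picture viewer there is one more tool, called after ">>>" as name(argument=value, ...) on one line, values as JSON. jog_arm: Moves the arm, as the interface text tells. Shifts and turns lie within -1 to 1; 1 stands for 0.25 m of shift or 180 degrees of turn. Its arguments: {"type":"object","properties":{"series":{"type":"array"},"force":{"type":"number"}},"required":["series"]}

```bash
mkdir -p pics; ls
python3 - <<'E'
from plant import r,camera
import cv2,json
s=r.observe();print(s)
for n in("scene","top"):
    c=camera(n);cv2.imwrite(f"pics/{n}0.png",cv2.resize(c["color"][:,:,::-1],(800,600),interpolation=cv2.INTER_CUBIC))
    print(n,c["camera_matrix"],c["rvec"],c["tvec"])
E
```

```text
pics
{'clock': 0.0, 'q': array([ 1.14523714,  0.62933612,  0.03846389,  1.51830792, -0.02701423,
        0.99627261, -0.0200102 ]), 'dq': array([-0.00073552,  0.00155126, -0.00109435,  0.00029004,  0.00123687,
        0.00123927, -0.00011618]), 'effort': array([-6.32905667e-04, -5.49723315e+01,  1.14328332e+00, -1.86627084e+01,
       -5.22560393e-02,  2.37960817e-02,  1.68113297e-04]), 'position': array([ 228.63068201, -607.79246139,  204.58020783]), 'tool_rot': array([ 9.83867912e-01,  1.78894150e-01, -1.72727195e-04, -8.86034062e-04]), 'force': array([ 0.02218324, -0.34564359,  0.11068367]), 'moment': array([ 0.04427753, -0.02131188,  0.05915088]), 'finger_force': 0.0, 'width': 1.0018580234012602}
scene [[436.77261505   0.         256.98324717]
 [  0.         436.77261505 194.81092718]
 [  0.           0.           1.        ]] [ 0.77393173  2.58065461 -1.14852714] [ 463.3408855  -198.97743017 1591.64455635]
top [[365.50232677   0.         254.54606557]
 [  0.         365.50232677 192.02739289]
 [  0.           0.           1.        ]] [ 2.18688755 -2.14378518  0.0588843 ] [ 32.81940001 596.26102455 959.7120787 ]
```

View pics/scene0.png

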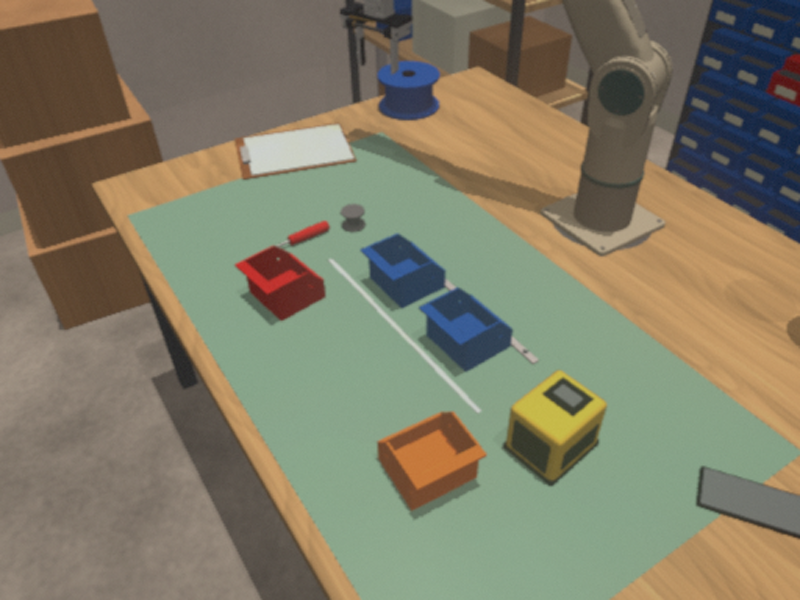

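View pics/top0.png

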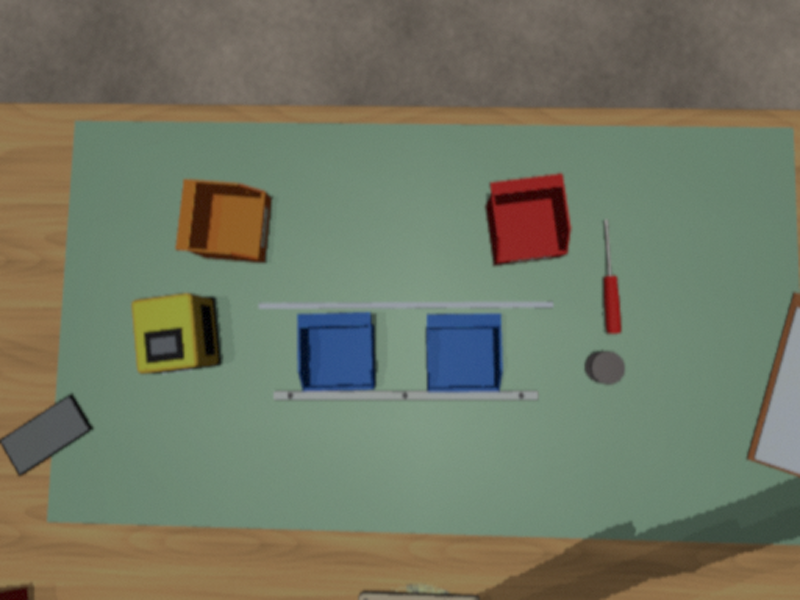

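Candidates in the top view (800x600 pixels): blue crates at (338,352) and (465,352), orange look-alike at (228,222), red look-alike at (528,220). The two blue ones at the rail (y≈395) are the job. The line is at y≈305, the printer at (175,333), the spool at (605,367) and the screwdriver at (612,290). Next is a close crop to check the choice and measure.

```bash
cat > h.py <<'E'
import numpy as np,cv2
from plant import r,camera
def proj(c,P):
    return cv2.projectPoints(np.float64(P).reshape(-1,3),c["rvec"],c["tvec"],c["camera_matrix"],None)[0].reshape(-1,2)
def back(c,uv,z):
    R=cv2.Rodrigues(c["rvec"])[0];K=np.linalg.inv(c["camera_matrix"]);o=-R.T@np.ravel(c["tvec"]);out=[]
    for u,v in uv:
        d=R.T@K@np.array([u,v,1.]);out.append(o+d*(z-o[2])/d[2])
    return np.round(np.array(out)[:,:2],1)
E
python3 - <<'E'
from h import *
c=camera("top");im=c["color"][185:265,160:360,::-1]
cv2.imwrite("pics/crop1.png",cv2.resize(im,(800,320),interpolation=cv2.INTER_CUBIC))
s=800/512
f=lambda uv:np.array(uv)/s
print(back(c,f([(274,391),(538,391)]),6),back(c,f([(259,306),(553,304)]),0))
print("lip",back(c,f([(298,314),(375,313),(427,314),(501,314)]),85))
print("red front",back(c,f([(497,264),(569,255)]),45),back(c,f([(497,264),(569,255)]),0))
E
```

```text
[[ 433.7  257.9]
 [ 444.3 -199.9]] [[ 582.3  292.1]
 [ 595.7 -227.3]]
lip [[ 564.8  204.5]
 [ 568.8   79.3]
 [ 568.8   -4.8]
 [ 571.1 -123.7]]
red front [[ 658.1 -122.5]
 [ 675.5 -243.3]] [[ 664.9 -129. ]
 [ 683.1 -255.4]]
```

View pics/crop1.png

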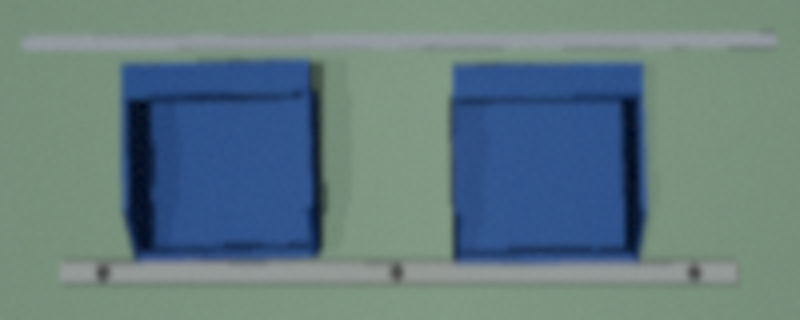

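The crop shows both blue crates upright at the rail. Their lips are at (122–308,64) and (455–641,65), the rail face at y≈261 and the line at y≈42. The choice is confirmed, so I start moving and line the tool up with the rail.

>>> jog_arm(series=[[[0.5, 0.606, -0.567, 0, 0.107], [0.5, 0.606, -0.567, 0, 0.107], [0.5, 0.606, -0.567, 0, 0.107], [0.5, 0.606, -0.567, 0, 0.107], [0.5, 0.606, -0.567, 0, 0.107]]])

```text
clock: 0.57
position: [321.2, -420.2, 205.3]
tool_rot: [1.0, 0.012, -0.0, -0.0]
force: [0.9, -0.2, 0.5]
width: 0.751
finger_force: 0.0
```

```bash
cat >> h.py <<'E'
from scipy.spatial.transform import Rotation as Ro
O=np.array([439.,29.]);YAW=np.radians(1.33)
def st(P): 
    P=np.atleast_2d(P)[:,:2]-O;c,s=np.cos(YAW),np.sin(YAW)
    return np.round(np.c_[P[:,0]*c+P[:,1]*s,-P[:,0]*s+P[:,1]*c],1)
def wd(p):
    c,s=np.cos(YAW),np.sin(YAW);return np.array([O[0]+p[0]*c-p[1]*s,O[1]+p[0]*s+p[1]*c])
def state():
    o=r.observe();R=Ro.from_quat(o["tool_rot"]).as_matrix()
    print("t",round(o["clock"],2),"P",o["position"].round(1),"st",st(o["position"]),"yaw",np.degrees(np.arctan2(R[1,0],R[0,0])).round(2),"F",o["force"].round(1),"w",round(o["width"],2))
E
python3 - <<'E'
from h import *
c=camera("top");g=lambda l:[(160+x/4,185+y/4) for x,y in l]
a=back(c,g([(60,262),(738,262)]),6);b=back(c,g([(22,44),(777,41)]),0)
print(a,b,"lip",st(back(c,g([(122,66),(308,62),(455,65),(641,65)]),85)))
print("line st",st(b),"redcorners st",st(back(c,np.array([(490,183),(488,205),(497,264)])/1.5625,85)),st(back(c,np.array([(497,264),(569,255)])/1.5625,20)))
state()
E
```

```text
[[ 433.   258.9]
 [ 443.6 -200.4]] [[ 581.9  292.8]
 [ 593.8 -228.1]] lip [[ 128.5  173.1]
 [ 130.5   54.9]
 [ 128.3  -38. ]
 [ 127.8 -154.7]]
line st [[ 149.   260.4]
 [ 148.8 -260.6]] redcorners st [[ 343.8 -141.4]
 [ 307.1 -137.6]
 [ 209.8 -150.6]] [[ 219.2 -160.2]
 [ 234.2 -284.5]]
t 0.62 P [ 326.5 -410.9  205. ] st [[-122.6 -437.2]] yaw 1.94 F [ 2.   6.7 -0.2] w 0.75
```

>>> jog_arm(series=[[[0.5, 0.37, -0.735, 0, 0], [0.5, 0.37, -0.735, 0, 0], [0.5, 0.37, -0.735, 0, 0], [0.5, 0.37, -0.735, 0, 0], [0.5, 0.37, -0.735, 0, 0]]])

```text
clock: 1.03
position: [409.5, -234.4, 205.5]
tool_rot: [1.0, 0.012, 0.0, -0.0]
force: [1.2, 0.0, 0.4]
width: 0.748
finger_force: 0.0
```

>>> jog_arm(series=[[[0.5, 0.37, -0.735, 0, 0], [0.5, 0.37, -0.735, 0, 0], [0.5, 0.37, -0.735, 0, 0], [0.5, 0.37, -0.735, 0, 0], [0.5, 0.37, -0.735, 0, 0]]])

```text
clock: 1.45
position: [497.8, -48.3, 205.5]
tool_rot: [1.0, 0.012, 0.0, -0.0]
force: [0.8, -0.7, 0.4]
width: 0.752
finger_force: 0.0
```

>>> jog_arm(series=[[[0.5, 0.37, -0.735, 0.1, 0], [0.5, 0.37, -0.735, 0.1, 0], [0.5, 0.37, -0.735, 0.1, 0], [0.5, 0.37, -0.735, 0.1, 0], [0.5, 0.37, -0.735, 0.1, 0]]])

```text
clock: 1.87
position: [585.7, 137.3, 180.0]
tool_rot: [1.0, 0.012, -0.0, 0.0]
force: [0.1, -1.3, 0.2]
width: 0.753
finger_force: 0.0
```

>>> jog_arm(series=[[[0.5, 0, 0, 0, 0], [0.5, 0, 0, 0, 0]]])

```text
clock: 2.03
position: [585.1, 138.3, 179.3]
tool_rot: [1.0, 0.014, -0.001, -0.0]
force: [-0.8, -0.3, 0.2]
width: 0.75
finger_force: 0.0
```

```bash
python3 -c "
from h import *
state()"
```

```text
t 2.03 P [585.1 138.3 179.3] st [[148.5 105.8]] yaw 1.64 F [-0.8 -0.3  0.2] w 0.75
```

>>> jog_arm(series=[[[0.5, 0.02, -0.032, 0.15, 0], [0.5, 0.02, -0.032, 0.28, 0], [0.5, 0.02, -0.032, 0.38, 0], [0.5, 0.02, -0.032, 0.436, 0], [0.5, 0.02, -0.032, 0.436, 0]]])

```text
clock: 2.45
position: [587.1, 140.5, 68.3]
tool_rot: [1.0, 0.011, -0.003, 0.001]
force: [1.2, -0.4, 0.1]
width: 0.749
finger_force: 0.0
```

>>> jog_arm(series=[[[0.5, -0.03, 0, 0, 0], [0.5, -0.06, 0, 0, 0], [0.5, -0.072, 0, 0, 0], [0.5, -0.085, 0, 0, 0], [0.5, -0.085, 0, 0, 0]]])

```text
clock: 2.87
position: [574.0, 141.8, 74.9]
tool_rot: [1.0, 0.011, 0.006, -0.0]
force: [6.7, -2.0, 2.1]
width: 0.751
finger_force: 3.3
```

Run:
```python
from h import *
state()
# tip path (station x of TCP, z): lip lower corner minus clearance
for th in range(0,70,5):
    t=np.radians(th);x=128*np.cos(t)-80*np.sin(t);z=128*np.sin(t)+80*np.cos(t)
    d=12-3*th/65
    wx=x;  # wall height under finger left edge
    wz=110*np.sin(t)+80*np.cos(t)-(x-(110*np.cos(t)-80*np.sin(t)))/np.tan(t) if th else -99
    print(th,round(x+8,1),round(z-d,1),"wall",round(wz,1))
```

```text
t 2.87 P [574.  141.8  74.9] st [[137.5 109.7]] yaw 1.31 F [ 6.7 -2.   2.1] w 0.75
0 136.0 68.0 wall -99
5 128.5 79.1 wall -115.7
10 120.2 89.5 wall -2.6
15 110.9 99.1 wall 40.9
20 100.9 107.9 wall 66.3
25 90.2 115.8 wall 84.0
30 78.9 122.7 wall 97.3
35 67.0 128.6 wall 107.6
40 54.6 133.4 wall 115.6
45 41.9 137.2 wall 121.6
50 29.0 139.8 wall 126.0
55 15.9 141.3 wall 128.8
60 2.7 141.6 wall 130.1
65 -10.4 140.8 wall 130.0
```

>>> jog_arm(series=[[[0.5, -0.018, 0, -0.027, 0], [0.5, -0.036, 0, -0.053, 0], [0.5, -0.056, 0, -0.078, 0], [0.5, -0.078, 0, -0.102, 0], [0.5, -0.1, 0, -0.124, 0]]])

```text
clock: 3.28
position: [548.2, 141.6, 106.0]
tool_rot: [1.0, 0.011, 0.005, -0.0]
force: [4.7, -1.7, 3.5]
width: 0.75
finger_force: 2.7
```

Run:
```python
from h import *
state()
c=camera("scene");im=c["color"][130:270,210:400,::-1]
cv2.imwrite("pics/s1.png",cv2.resize(im,(760,560),interpolation=cv2.INTER_CUBIC))
```

```text
t 3.28 P [548.2 141.6 106. ] st [[111.7 110. ]] yaw 1.3 F [ 4.7 -1.7  3.5] w 0.75
```

View pics/s1.png

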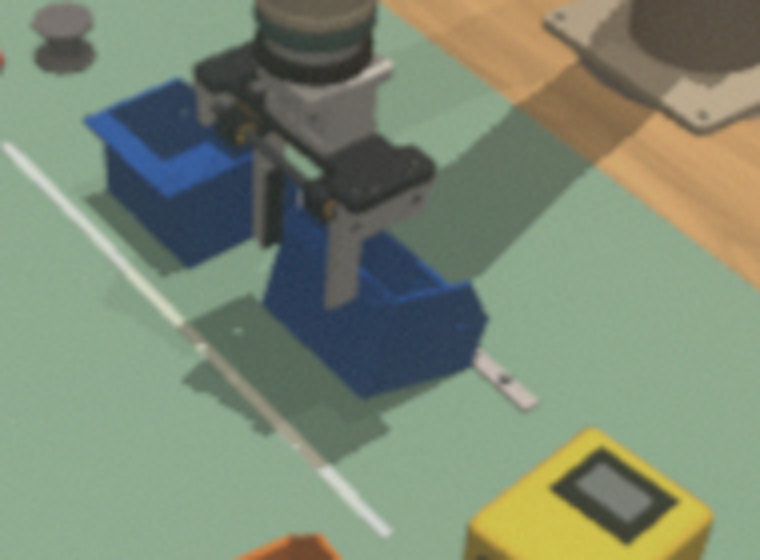

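```bash
cat >> h.py <<'E'
def crate(y,th,x0=0):
    t=np.radians(th);out=[]
    for (a,z) in [(0,0),(110,0),(128,80),(128,85),(110,85),(0,45)]:
        X=x0+a*np.cos(t)-z*np.sin(t);Z=a*np.sin(t)+z*np.cos(t)
        out.append([np.r_[wd((X,y+s*60)),Z] for s in(1,-1)])
    return np.array(out)
E
python3 - <<'E'
from h import *
c=camera("scene");im=c["color"][130:270,210:400,::-1]
im=cv2.resize(im,(760,560),interpolation=cv2.INTER_CUBIC)
def q(P): return [tuple(map(int,p)) for p in (proj(c,P)-[210,130])*4]
for e in crate(114,15): a,b=q(e);cv2.line(im,a,b,(0,0,255),1)
for y in (110-47,110-35,110+35,110+47):
    a,b=q([np.r_[wd((103.7,y)),106],np.r_[wd((103.7,y)),150]]);cv2.line(im,a,b,(0,255,255),1)
cv2.imwrite("pics/s1b.png",im)
E
```

```text
(no output)
```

View pics/s1b.png

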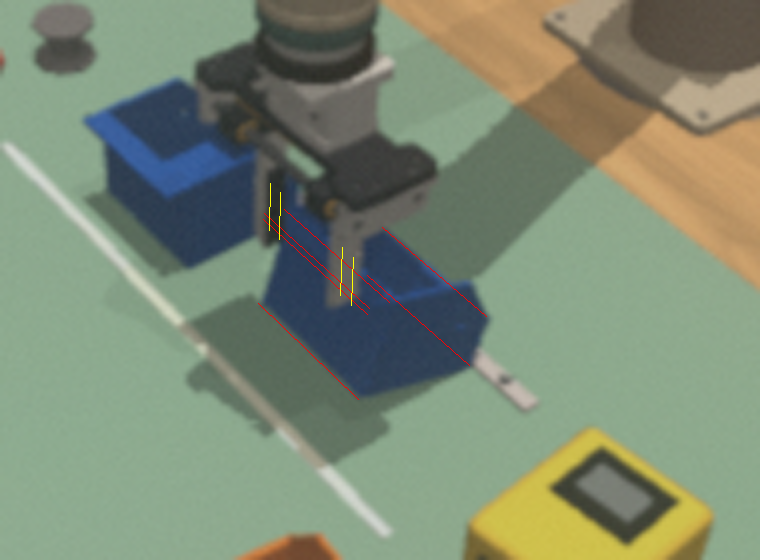

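The overlay fits: the crate is tilted about 15° at y=114, with both fingers under the lip. I carry on along the arc.

>>> jog_arm(series=[[[0.5, -0.024, 0, -0.022, 0], [0.5, -0.048, 0, -0.042, 0], [0.5, -0.074, 0, -0.061, 0], [0.5, -0.101, 0, -0.078, 0], [0.5, -0.128, 0, -0.094, 0]]])

```text
clock: 3.8
position: [510.7, 141.8, 126.6]
tool_rot: [1.0, 0.012, -0.0, -0.0]
force: [2.5, 0.3, 2.3]
width: 0.753
finger_force: 1.0
```

>>> jog_arm(series=[[[0.5, -0.028, 0, -0.014, 0], [0.5, -0.057, 0, -0.028, 0], [0.5, -0.087, 0, -0.04, 0], [0.5, -0.118, 0, -0.049, 0], [0.5, -0.148, 0, -0.058, 0]]])

```text
clock: 4.22
position: [473.1, 140.5, 140.3]
tool_rot: [1.0, 0.012, -0.001, 0.0]
force: [0.1, -0.6, -0.4]
width: 0.75
finger_force: 0.4
```

Run:
```python
from h import *
state()
```

```text
t 4.22 P [473.1 140.5 140.3] st [[ 36.7 110.7]] yaw 1.37 F [ 0.1 -0.6 -0.4] w 0.75
```

>>> jog_arm(series=[[[0.5, -0.027, 0, -0.004, 0], [0.5, -0.054, 0, -0.006, 0], [0.5, -0.082, 0, -0.008, 0], [0.5, -0.109, 0, -0.008, 0], [0.5, -0.136, 0, -0.008, 0]]])

```text
clock: 4.63
position: [440.0, 139.8, 142.5]
tool_rot: [1.0, 0.012, -0.0, 0.0]
force: [-0.0, -0.9, 0.3]
width: 0.751
finger_force: 0.3
```

Run:
```python
from h import *
state()
c=camera("scene");im=c["color"][130:270,210:400,::-1]
im=cv2.resize(im,(760,560),interpolation=cv2.INTER_CUBIC)
cv2.imwrite("pics/s2.png",im)
```

```text
t 4.63 P [440.  139.8 142.5] st [[  3.6 110.8]] yaw 1.35 F [-0.  -0.9  0.3] w 0.75
```

View pics/s2.png

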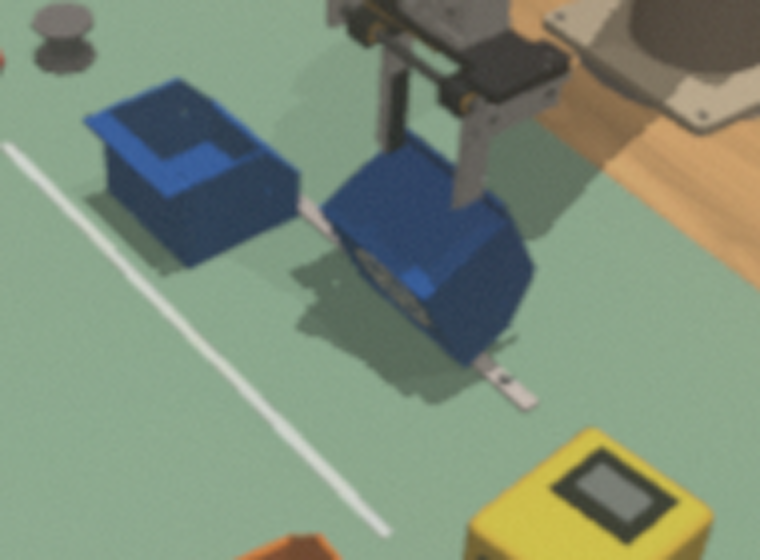

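Tilted about 60°, the left crate shows the stamp ring on its underside at around (400,285), so the left crate is the stamped one. Now I take it past 65°, then lower it.

>>> jog_arm(series=[[[0.5, -0.02, 0, 0, 0], [0.5, -0.042, 0, 0.002, 0], [0.5, -0.062, 0, 0.004, 0], [0.5, -0.064, 0, 0.004, 0], [0.5, -0.064, 0, 0.004, 0]]])

```text
clock: 5.1
position: [424.4, 139.4, 141.4]
tool_rot: [1.0, 0.012, -0.0, 0.0]
force: [-0.5, -1.0, -0.1]
width: 0.75
finger_force: 0.2
```

Run:
```python
from h import *
state()
```

```text
t 5.1 P [424.4 139.4 141.4] st [[-12.  110.8]] yaw 1.37 F [-0.5 -1.  -0.1] w 0.75
```

>>> jog_arm(series=[[[0.5, 0.033, 0, -0.002, 0], [0.5, 0.066, 0, -0.003, 0], [0.5, 0.098, 0, -0.002, 0], [0.5, 0.131, 0, 0.001, 0], [0.5, 0.164, 0, 0.005, 0]]])

```text
clock: 5.52
position: [467.5, 140.5, 140.3]
tool_rot: [1.0, 0.012, 0.001, -0.0]
force: [1.3, 0.2, 0.6]
width: 0.751
finger_force: 0.4
```

>>> jog_arm(series=[[[0.5, 0.031, 0, 0.006, 0], [0.5, 0.062, 0, 0.013, 0], [0.5, 0.092, 0, 0.022, 0], [0.5, 0.122, 0, 0.033, 0], [0.5, 0.152, 0, 0.045, 0]]])

```text
clock: 5.93
position: [504.7, 141.4, 128.7]
tool_rot: [1.0, 0.012, 0.0, -0.0]
force: [0.7, 0.1, 2.2]
width: 0.748
finger_force: 0.7
```

Run:
```python
from h import *
state()
```

```text
t 5.93 P [504.7 141.4 128.7] st [[ 68.3 110.8]] yaw 1.34 F [0.7 0.1 2.2] w 0.75
```

>>> jog_arm(series=[[[0.5, 0.029, 0, 0.014, 0], [0.5, 0.057, 0, 0.029, 0], [0.5, 0.084, 0, 0.046, 0], [0.5, 0.11, 0, 0.064, 0], [0.5, 0.136, 0, 0.083, 0]]])

```text
clock: 6.35
position: [539.2, 142.3, 108.0]
tool_rot: [1.0, 0.012, 0.001, -0.0]
force: [2.9, 0.3, 2.6]
width: 0.748
finger_force: 1.6
```

>>> jog_arm(series=[[[0.5, 0.024, 0, 0.02, 0], [0.5, 0.048, 0, 0.042, 0], [0.5, 0.07, 0, 0.066, 0], [0.5, 0.091, 0, 0.09, 0], [0.5, 0.11, 0, 0.115, 0]]])

```text
clock: 6.77
position: [566.0, 142.8, 78.8]
tool_rot: [1.0, 0.012, 0.0, -0.0]
force: [3.7, -0.3, 2.2]
width: 0.749
finger_force: 2.2
```

Run:
```python
from h import *
state()
c=camera("scene");im=c["color"][130:270,210:400,::-1]
im=cv2.resize(im,(760,560),interpolation=cv2.INTER_CUBIC)
cv2.imwrite("pics/s3.png",im)
```

```text
t 6.77 P [566.  142.8  78.8] st [[129.6 110.9]] yaw 1.35 F [ 3.7 -0.3  2.2] w 0.75
```

View pics/s3.png

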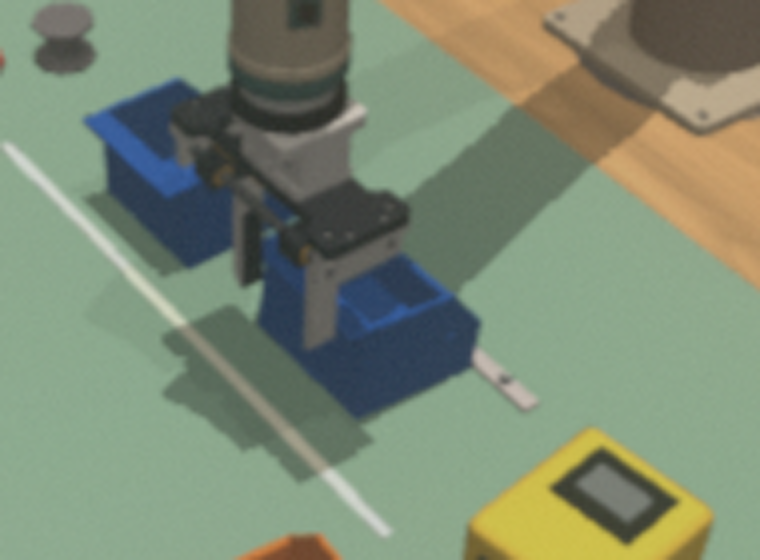

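>>> jog_arm(series=[[[0.5, 0.008, 0, 0.012, 0], [0.5, 0.016, 0, 0.024, 0], [0.5, 0.024, 0, 0.036, 0], [0.5, 0.032, 0, 0.046, 0], [0.5, 0.04, 0, 0.05, 0]]])

```text
clock: 7.23
position: [574.6, 143.0, 66.2]
tool_rot: [1.0, 0.012, -0.001, 0.0]
force: [2.4, -0.3, 0.5]
width: 0.753
finger_force: 1.2
```

>>> jog_arm(series=[[[0.5, 0.02, 0, 0, 0], [0.5, 0.04, 0, 0, 0], [0.5, 0.06, 0, 0, 0], [0.5, 0.06, 0, 0, 0], [0.5, 0.06, 0, 0, 0]]])

```text
clock: 7.65
position: [589.8, 143.3, 66.7]
tool_rot: [1.0, 0.012, -0.001, 0.0]
force: [-1.0, 0.3, 1.0]
width: 0.749
finger_force: 0.0
```

>>> jog_arm(series=[[[0.5, 0, 0.83, -0.02, 0], [0.5, 0, 0.83, -0.02, 0], [0.5, 0, 0.83, -0.02, 0], [0.5, 0, 0.83, -0.02, 0], [0.5, 0, 0.83, -0.02, 0]]])

```text
clock: 8.07
position: [594.2, -65.9, 72.0]
tool_rot: [1.0, 0.012, -0.001, -0.0]
force: [1.2, -0.3, -0.1]
width: 0.751
finger_force: 0.0
```

>>> jog_arm(series=[[[0.5, 0, 0, 0, 0], [0.5, 0, 0, 0, 0]]])

```text
clock: 8.23
position: [594.3, -68.2, 72.1]
tool_rot: [1.0, 0.009, -0.0, 0.001]
force: [-0.8, 0.9, 0.2]
width: 0.75
finger_force: 0.0
```

Run:
```python
from h import *
state()
```

```text
t 8.23 P [594.3 -68.2  72.1] st [[ 153.  -100.8]] yaw 0.98 F [-0.8  0.9  0.2] w 0.75
```

Now the same moves on the right-hand crate.

>>> jog_arm(series=[[[0.5, -0.03, -0.016, 0.008, 0], [0.5, -0.06, -0.016, 0.008, 0], [0.5, -0.072, -0.016, 0.008, 0], [0.5, -0.085, -0.016, 0.008, 0], [0.5, -0.085, -0.016, 0.008, 0]]])

```text
clock: 8.65
position: [578.5, -57.6, 72.0]
tool_rot: [1.0, 0.013, 0.005, -0.001]
force: [6.9, 0.9, 3.1]
width: 0.748
finger_force: 3.6
```

>>> jog_arm(series=[[[0.5, -0.018, 0, -0.027, 0], [0.5, -0.036, 0, -0.053, 0], [0.5, -0.056, 0, -0.078, 0], [0.5, -0.078, 0, -0.102, 0], [0.5, -0.1, 0, -0.124, 0]]])

```text
clock: 9.07
position: [552.7, -58.4, 103.1]
tool_rot: [1.0, 0.013, 0.004, -0.001]
force: [7.0, -0.1, 5.0]
width: 0.748
finger_force: 2.9
```

Run:
```python
from h import *
state()
c=camera("scene");im=c["color"][110:250,190:380,::-1]
im=cv2.resize(im,(760,560),interpolation=cv2.INTER_CUBIC)
def q(P): return [tuple(map(int,p)) for p in (proj(c,P)-[190,110])*4]
for e in crate(-96.4,15): a,b=q(e);cv2.line(im,a,b,(0,0,255),1)
cv2.imwrite("pics/s4.png",im)
```

```text
t 9.07 P [552.7 -58.4 103.1] st [[111.7 -90. ]] yaw 1.53 F [ 7.  -0.1  5. ] w 0.75
```

View pics/s4.png

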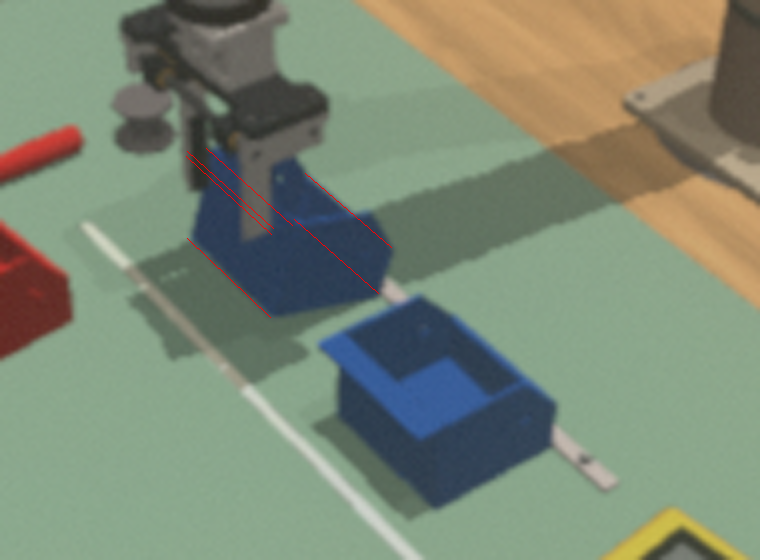

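The left crate stands flat again at (440,400). The right one is tilted about 15° and fits the model overlay.

>>> jog_arm(series=[[[0.5, -0.024, 0, -0.022, 0], [0.5, -0.048, 0, -0.042, 0], [0.5, -0.074, 0, -0.061, 0], [0.5, -0.101, 0, -0.078, 0], [0.5, -0.128, 0, -0.094, 0]]])

```text
clock: 9.53
position: [515.4, -60.9, 124.7]
tool_rot: [1.0, 0.013, -0.001, -0.0]
force: [1.7, 0.9, 0.2]
width: 0.75
finger_force: 0.8
```

>>> jog_arm(series=[[[0.5, -0.028, 0, -0.014, 0], [0.5, -0.057, 0, -0.028, 0], [0.5, -0.087, 0, -0.04, 0], [0.5, -0.118, 0, -0.049, 0], [0.5, -0.148, 0, -0.058, 0]]])

```text
clock: 9.95
position: [478.3, -63.0, 138.9]
tool_rot: [1.0, 0.012, -0.001, 0.0]
force: [1.1, 0.0, -0.3]
width: 0.752
finger_force: 0.3
```

Run:
```python
from h import *
state()
```

```text
t 9.95 P [478.3 -63.  138.9] st [[ 37.2 -92.9]] yaw 1.34 F [ 1.1  0.  -0.3] w 0.75
```

>>> jog_arm(series=[[[0.5, -0.027, 0, -0.004, 0], [0.5, -0.054, 0, -0.007, 0], [0.5, -0.082, 0, -0.01, 0], [0.5, -0.109, 0, -0.012, 0], [0.5, -0.136, 0, -0.012, 0]]])

```text
clock: 10.37
position: [445.1, -63.6, 142.0]
tool_rot: [1.0, 0.012, -0.0, 0.0]
force: [0.6, -0.6, -0.6]
width: 0.749
finger_force: 0.3
```

>>> jog_arm(series=[[[0.5, -0.02, 0, 0, 0], [0.5, -0.042, 0, 0.002, 0], [0.5, -0.062, 0, 0.004, 0], [0.5, -0.064, 0, 0.004, 0], [0.5, -0.064, 0, 0.004, 0]]])

```text
clock: 10.78
position: [429.6, -64.0, 141.0]
tool_rot: [1.0, 0.012, -0.0, -0.0]
force: [-0.3, 0.1, -0.4]
width: 0.747
finger_force: 0.2
```

Run:
```python
from h import *
state()
c=camera("scene");im=c["color"][110:250,190:380,::-1]
cv2.imwrite("pics/s5.png",cv2.resize(im,(760,560),interpolation=cv2.INTER_CUBIC))
```

```text
t 10.78 P [429.6 -64.  141. ] st [[-11.5 -92.7]] yaw 1.35 F [-0.3  0.1 -0.4] w 0.75
```

View pics/s5.png

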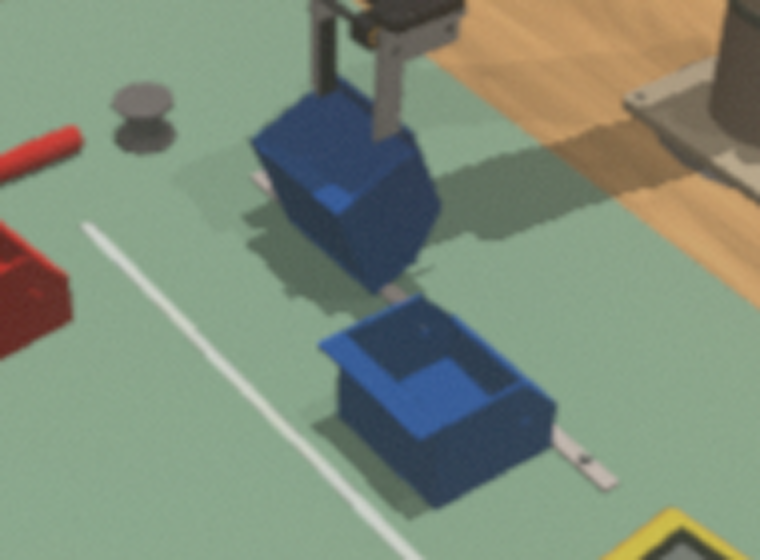

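The right crate's underside, at around (310,230), is bare, so the left one is the stamped crate. I lower this one.

>>> jog_arm(series=[[[0.5, 0.033, 0, -0.002, 0], [0.5, 0.066, 0, -0.003, 0], [0.5, 0.098, 0, -0.002, 0], [0.5, 0.131, 0, 0.001, 0], [0.5, 0.164, 0, 0.005, 0]]])

```text
clock: 11.25
position: [472.6, -62.9, 139.8]
tool_rot: [1.0, 0.012, 0.001, 0.0]
force: [1.5, -0.2, 0.1]
width: 0.752
finger_force: 0.4
```

>>> jog_arm(series=[[[0.5, 0.031, 0, 0.006, 0], [0.5, 0.062, 0, 0.013, 0], [0.5, 0.092, 0, 0.022, 0], [0.5, 0.122, 0, 0.033, 0], [0.5, 0.152, 0, 0.045, 0]]])

```text
clock: 11.67
position: [509.7, -62.0, 128.2]
tool_rot: [1.0, 0.012, 0.0, -0.0]
force: [1.3, 0.3, 0.8]
width: 0.749
finger_force: 0.6
```

>>> jog_arm(series=[[[0.5, 0.029, 0, 0.014, 0], [0.5, 0.057, 0, 0.029, 0], [0.5, 0.084, 0, 0.046, 0], [0.5, 0.11, 0, 0.064, 0], [0.5, 0.136, 0, 0.083, 0]]])

```text
clock: 12.08
position: [544.2, -61.3, 107.5]
tool_rot: [1.0, 0.012, 0.001, 0.0]
force: [2.4, 0.0, 2.3]
width: 0.747
finger_force: 1.5
```

>>> jog_arm(series=[[[0.5, 0.024, 0, 0.02, 0], [0.5, 0.048, 0, 0.042, 0], [0.5, 0.07, 0, 0.066, 0], [0.5, 0.091, 0, 0.09, 0], [0.5, 0.11, 0, 0.115, 0]]])

```text
clock: 12.5
position: [570.9, -60.7, 78.3]
tool_rot: [1.0, 0.012, 0.0, 0.0]
force: [4.5, 0.3, 1.1]
width: 0.75
finger_force: 2.0
```

Run:
```python
from h import *
state()
```

```text
t 12.5 P [570.9 -60.7  78.3] st [[129.7 -92.7]] yaw 1.35 F [4.5 0.3 1.1] w 0.75
```

>>> jog_arm(series=[[[0.5, 0.008, 0, 0.012, 0], [0.5, 0.016, 0, 0.024, 0], [0.5, 0.024, 0, 0.036, 0], [0.5, 0.032, 0, 0.046, 0], [0.5, 0.04, 0, 0.05, 0]]])

```text
clock: 12.92
position: [579.3, -60.4, 65.9]
tool_rot: [1.0, 0.012, -0.001, -0.0]
force: [2.4, -0.7, -0.3]
width: 0.752
finger_force: 0.9
```

>>> jog_arm(series=[[[0.5, 0.02, 0, 0, 0], [0.5, 0.04, 0, 0, 0], [0.5, 0.06, 0, 0, 0], [0.5, 0.06, 0, -0.15, 0], [0.5, 0.06, 0, -0.26, 0]]])

```text
clock: 13.33
position: [593.9, -59.9, 131.1]
tool_rot: [1.0, 0.012, -0.002, -0.0]
force: [0.4, 0.1, 0.3]
width: 0.747
finger_force: 0.0
```

>>> jog_arm(series=[[[0.5, 0, -0.02, -0.15, 0], [0.5, 0, -0.16, -0.15, 0], [0.5, -0.1, -0.28, -0.15, 0], [0.5, -0.22, -0.38, -0.15, 0], [0.5, -0.34, -0.48, -0.15, 0]]])

```text
clock: 13.75
position: [505.8, 59.3, 168.9]
tool_rot: [1.0, 0.012, -0.001, -0.0]
force: [0.9, 0.8, -0.5]
width: 0.751
finger_force: 0.0
```

Run:
```python
from h import *
state()
```

```text
t 13.75 P [505.8  59.3 168.9] st [[67.5 28.7]] yaw 1.38 F [ 0.9  0.8 -0.5] w 0.75
```

>>> jog_arm(series=[[[0.5, -0.398, -0.341, 0, 0], [0.5, -0.398, -0.341, 0, 0], [0.5, -0.398, -0.341, 0, 0], [0.5, -0.398, -0.341, 0, 0], [0.5, -0.398, -0.341, 0, 0]]])

```text
clock: 14.17
position: [403.4, 142.5, 169.1]
tool_rot: [1.0, 0.015, -0.001, 0.0]
force: [0.4, -0.1, -1.0]
width: 0.749
finger_force: 0.0
```

>>> jog_arm(series=[[[0.5, 0, 0, 0.15, 0], [0.5, 0, 0, 0.3, 0], [0.5, 0, 0, 0.44, 0], [0.5, 0, 0, 0.55, 0], [0.5, 0, 0, 0.59, 0]]])

```text
clock: 14.58
position: [401.5, 136.5, 22.9]
tool_rot: [1.0, 0.011, -0.008, 0.005]
force: [0.1, -0.2, -0.5]
width: 0.75
finger_force: 0.0
```

Run:
```python
from h import *
state()
c=camera("scene");im=c["color"][110:250,190:380,::-1]
im=cv2.resize(im,(760,560),interpolation=cv2.INTER_CUBIC)
def q(P): return [tuple(map(int,p)) for p in (proj(c,P)-[190,110])*4]
for y in(-96.4,114):
  for e in crate(y,0): a,b=q(e);cv2.line(im,a,b,(0,0,255),1)
cv2.imwrite("pics/s6.png",im)
```

```text
t 14.58 P [401.5 136.5  22.9] st [[-35.  108.4]] yaw 1.21 F [ 0.1 -0.2 -0.5] w 0.75
```

>>> jog_arm(series=[[[0.5, 0.04, -0.024, 0.01, 0], [0.5, 0.08, -0.024, 0.01, 0], [0.5, 0.12, -0.024, 0.01, 0], [0.5, 0.16, -0.024, 0.01, 0], [0.5, 0.2, -0.024, 0.01, 0]]])

```text
clock: 15.05
position: [455.8, 145.7, 24.6]
tool_rot: [1.0, 0.011, -0.003, 0.002]
force: [-2.0, -0.2, -0.4]
width: 0.756
finger_force: 0.8
```

>>> jog_arm(series=[[[0.5, 0.04, 0, 0, 0], [0.5, 0.08, 0, 0, 0], [0.5, 0.12, 0, 0, 0], [0.5, 0.16, 0, 0, 0], [0.5, 0.2, 0, 0, 0]]])

```text
clock: 15.47
position: [505.7, 146.8, 24.5]
tool_rot: [1.0, 0.011, -0.003, 0.002]
force: [-1.4, -1.2, -1.2]
width: 0.751
finger_force: 0.8
```

>>> jog_arm(series=[[[0.5, 0.04, 0, 0, 0], [0.5, 0.08, 0, 0, 0], [0.5, 0.12, 0, 0, 0], [0.5, 0.16, 0, 0, 0], [0.5, 0.2, 0, 0, 0]]])

```text
clock: 15.88
position: [554.2, 147.8, 24.3]
tool_rot: [1.0, 0.011, -0.004, 0.002]
force: [-4.1, 0.2, 3.7]
width: 0.748
finger_force: 2.4
```

Run:
```python
from h import *
state()
```

```text
t 15.88 P [554.2 147.8  24.3] st [[118.  116.1]] yaw 1.3 F [-4.1  0.2  3.7] w 0.75
```

>>> jog_arm(series=[[[0.5, 0.04, 0, 0, 0], [0.5, 0.08, 0, 0, 0], [0.5, 0.11, 0, 0, 0], [0.5, 0.13, 0, 0, 0], [0.5, 0.136, 0, 0, 0]]])

```text
clock: 16.3
position: [589.0, 149.0, 23.9]
tool_rot: [1.0, 0.011, -0.003, 0.002]
force: [-4.1, -1.2, 3.6]
width: 0.751
finger_force: 2.4
```

>>> jog_arm(series=[[[0.5, 0, 0, 0, 0], [0.5, -0.05, 0, 0, 0], [0.5, -0.12, 0, 0, 0], [0.5, -0.2, 0, 0, 0], [0.5, -0.26, 0, 0, 0]]])

```text
clock: 16.72
position: [523.3, 148.6, 24.0]
tool_rot: [1.0, 0.012, -0.002, 0.001]
force: [-0.5, -0.5, -0.4]
width: 0.753
finger_force: 0.0
```

>>> jog_arm(series=[[[0.5, 0, 0, -0.15, 0], [0.5, 0, 0, -0.3, 0], [0.5, 0, 0, -0.45, 0], [0.5, -0.1, 0, -0.6, 0], [0.5, -0.25, 0, -0.7, 0]]])

```text
clock: 17.13
position: [471.9, 148.7, 198.7]
tool_rot: [1.0, 0.011, 0.002, 0.0]
force: [0.2, 0.9, 0.9]
width: 0.752
finger_force: 0.0
```

>>> jog_arm(series=[[[0.5, -0.16, 0, 0, 0], [0.5, -0.2, 0, 0, 0], [0.5, -0.2, 0, 0, 0], [0.5, -0.2, 0, 0, 0]]])

```text
clock: 17.47
position: [418.5, 146.9, 196.2]
tool_rot: [1.0, 0.012, -0.001, 0.001]
force: [0.3, -0.1, 0.3]
width: 0.753
finger_force: 0.0
```

Run:
```python
from h import *
state()
c=camera("scene");im=c["color"][110:270,180:380,::-1]
im=cv2.resize(im,(800,640),interpolation=cv2.INTER_CUBIC)
def q(P): return [tuple(map(int,p)) for p in (proj(c,P)-[180,110])*4]
for y,x in((-96.4,1),(115,159)):
  for e in crate(y,0,x): a,b=q(e);cv2.line(im,a,b,(0,0,255),1)
im=im[:,:]
t=camera("top")["color"][150:280,140:360,::-1];t=cv2.resize(t,None,fx=2.4,fy=2.4,interpolation=cv2.INTER_CUBIC)
im=cv2.resize(im,(350,280));o=np.zeros((600,530,3),np.uint8);o[:280,:350]=im;o[285:285+t.shape[0],:528]=t
cv2.imwrite("pics/s7.png",o)
```

```text
t 17.47 P [418.5 146.9 196.2] st [[-17.8 118.4]] yaw 1.4 F [ 0.3 -0.1  0.3] w 0.75
```

View pics/s7.png

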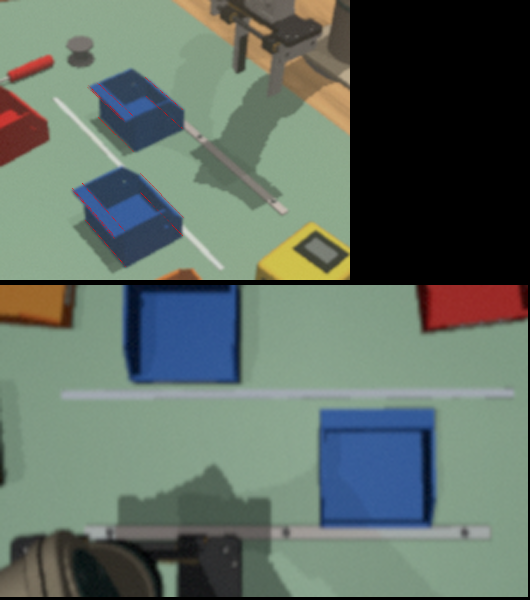

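In the top view the stamped crate stands flat beyond the strip: its front edge is at y≈383, with the strip at y≈393. In the scene view it matches the model with its centre about 214 mm out. The other crate stands flat at the rail, about 56 mm out, and the bystanders have not moved. I hand the job in.

```bash
python3 -c "
from plant import workorder
print(workorder.close_job())"
```

```text
the job is handed in; nothing more can be done
None
```

Both crates were tipped to about 65° and lowered; the left one bore the stamp and now stands flat beyond the dispatch line, the other stands flat by the rail, and the job is handed in (the hand-in returned no verdict).

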